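# Ready the wax pan on the studio hotplate

### The arm

A 6-joint arm with a two-finger parallel gripper is mounted at the origin on the work surface. World frame = base frame: x ahead of the robot, y to its left, z up, the work surface at z = 0. Lengths are in m, angles in rad, forces in N, time in s.
With the tool pointing down it reaches from about 0.3 to 0.775 m from the base axis. Payload 14.6 kg.
Tool frame: the origin (TCP) lies between the finger pads; the fingertips stand 14 mm ahead of it and the grasp point (between the pads) lies 5 mm behind it; z points along the fingers, y is the line along which they close (so a half turn about z gives the same grasp; the last joint's range is limited). The gripper opens to 94 mm and grips with 3 to 60 N. Pads are 16 mm wide; open, the fingers measure 119 mm over their backs; the gripper's body (75 mm by 177 mm) begins 78 mm behind the grasp point.
Start: joints at [1.183, 0.3, 1.521, -0, 1.321, -0.067], TCP at [0.173, 0.522, 0.219] pointing down, gripper open.
Joint ranges: [-3.03, 3.03], [-0.79, 2.21], [0.23, 2.52], [-1.04, 4.18], [0, 3.07], [-2.55, 2.55]. Speed limits (rad/s): [2.22, 2.22, 2.57, 3.14, 3.14, 3.14].

### API

Orientations are given as [roll, pitch, yaw] about the fixed x, y, z axes, in that order (R = Rz(yaw) Ry(pitch) Rx(roll)).
In Python, from station import ctrl gives the robot as it stands. The module is installed in compiled form; this text tells all that it offers.
- The arm moves only by the tool move_arm, never from a script. Its argument "targets" is a list of rows, each a list of 7 numbers: the opening, from -1 (shut) to 1 (fully open), then the shift along the tool's x, y, z in units of 50 mm (1.0 is 50 mm), then the turn, a rotation vector about the tool's x, y, z in rad. A call has 1 to 12 rows; each row is the pose to reach, as a shift and turn from the pose commanded when the call began, along the tool's axes at that moment; what a row does not reach only later rows make up. A row lasts 1/10 s, in which the tool goes at most 50 mm and 8.59 degrees, less where a joint would pass 70% of its speed; a pose out of reach is approached as far as the arm can. A call with a gripper value outside its range is refused whole. The fingers move at their own pace and stop on an object; "grip_force" is the grip in N (left out, the last holds). Time passes only in rows, so rows that repeat a pose let the fingers close. It gives the time, the measured TCP pose, the force, the opening and the grip force at its end, in the units of the state.
- ctrl.get_obs(): the state, without advancing time (a new reading comes with each control period).
- ctrl.camera(name): name is "side" or "top"; returns (picture, depth): 480x640x3 uint8, red, green, blue; 480x640 float32, m along the optical axis (not along the pixel's ray), 0 where there is no reading.
- ctrl.camera_params(name): a dict with "intrinsics" (3x3 intrinsics, pixels), "rvec" (rotation vector, rad) and "tvec" (3), from world to camera coordinates, as OpenCV has them. Camera axes: x right, y down, z forward; pixel columns grow to the right and rows downward; lengths in m; the calibration is good to about 2 mm. A picture is of the moment at which its call begins. camera_params takes no time and is no camera call.
- ctrl.hand_in(): hands the job in; it is judged then, once.
Trained networks look in the newest picture that a camera, given by its name, has taken for a name from the list of things; names that differ only in an ending like _2 or _b are one class to them, and where a whole thing is asked for, a point or a joint stands for the part that bears it (a point fixed in the world has none). Each returns a list of dicts, best first, with "score" (0 to 1); they miss things now and then, are a little off and sometimes report something else, mostly with a low value. They report only what shows in the picture. A call takes as long as a camera call.
- ctrl.cut_out(camera, target): "region" (480x640 bool, what is visible of it) and "point" ([column, row] in pixels, amid what is visible of it).
- ctrl.tip_of(camera, target): "point" ([column, row] in pixels: a listed point, or the origin of a listed thing).
The state is a dict: "time_s": time; "qpos": joint angles; "joint_vel": joint speeds; "tau": joint torques, N m; "ee_pos": TCP position; "eef_rot": TCP orientation; "force": force on the tool from outside, world axes, zero at the start; "moment": the same for the moment, N m; "grip_width": finger opening in m; "grip_force": force on a finger pad.
Only numpy, scipy, OpenCV 4.12 (cv2) and the standard library are available. Lean on these libraries where they do the work, as an engineer would, in place of code of your own. Each camera call takes 0.05 s, during which the arm holds its last target. There are 200 camera calls.

### The job

Slide the saucepan across the hotplate onto the empty ring, without lifting it, and leave it centred there. Then use the scoop, not the fingers, to bring at least three of the four wax balls from the tray into the pan; a ball left over stays in the tray, none may be spilled elsewhere. Finish with the scoop lying flat on the cutting mat again, and leave the brush rail and everything else on the bench undisturbed.

Things in the scene. Friction and masses are not known exactly. Their poses are not given: they have to be found in the camera images.
- hotplate: twin electric hotplate (cold), white case with a flat dark top: 300 (x) x 400 (y) x 80 mm high, fixed. Origin: centre of its underside; z up. Its -x side, with two black knobs (fixed, not part of the job), faces the robot.
- rail: fixed steel brush rail over the hotplate's front part; origin and axes are the hotplate's. A 12 mm bar along y at x = -78 mm, 295 mm above the table, y = -228 to +300 mm; 12 mm posts at y = -228 and +228; brushes hang at y = 240 to 300. It passes right above the pan's handle: reach that with the tool leaning back to the robot by about 25 degrees (20 to 40), hand on the robot's side of the bar.
- ring_start: white double circle (outer 164 mm diameter) drawn on the hotplate's top, under the pan at the start. Origin: its centre, at the hotplate's top surface (80 mm above the table). Marking only, nothing to feel.
- ring_free: identical white double circle on the hotplate's top, the empty one at the start, 180 mm from the other along the hotplate's y (left or right of it). Origin: its centre, at the top surface (80 mm above the table).
- pan: loose aluminium saucepan standing on the hotplate, 0.4 to 0.8 kg, 140 mm outside diameter, 70 mm high, wall 3 mm, floor 4 mm thick, open top. Origin: centre of its underside; z up; its single handle points along its own -x, roughly towards the robot.
- pan_grip (a point): middle of the pan's black handle, 120 mm from the pan's axis along its own -x and 50 mm above its underside. The handle is a level bar 20 mm wide (own y), 14 mm high, reaching from 70 to 158 mm from the pan's axis. The point's axes are the pan's.
- tray: fixed grey plastic tray, 270 (x) x 118 (y) mm, side walls and near (-x) end wall 38 mm high and 3 mm thick; flat floor 4 mm thick from own x = -132 to +100 mm, then the floor ramps up at 60 degrees to the far (+x) end, 52 mm high at x = 128. Origin: centre of its underside; its -x end faces the robot.
- mat: fixed green cutting mat, 240 (x) x 150 (y) x 3 mm. Origin: centre of its underside. The scoop lies on it at the start.
- scoop: loose steel scoop, 0.13 to 0.2 kg: floor 85 (x) x 100 (y) x 2.5 mm, side walls 34 mm high from x = -42.5 to +20 mm, back wall at x = -42.5 mm, open front (nose) at x = +42.5 mm. Origin: centre of the floor's underside, z up. Lies stably on its floor. Balls roll in over the nose when it is pushed under them against the tray's ramp; 45 degrees nose-down empties it.
- scoop_grip (a point): middle of the scoop's wooden handle, 95 mm behind (-x) and 70 mm above the scoop's origin. The handle is a level bar along the scoop's x, 100 mm long, 22 mm wide (y), 18 mm high. The point's axes are the scoop's.
- wax0: beige wax ball, 28 mm diameter, 11 g, one of four alike lying loose in the tray's flat part between own x = 0 and 65 mm. Origin: its centre. Rolls easily; its axes mean nothing.
- wax1: beige wax ball, 28 mm diameter, 11 g, one of four alike lying loose in the tray's flat part between own x = 0 and 65 mm. Origin: its centre. Rolls easily; its axes mean nothing.
- wax2: beige wax ball, 28 mm diameter, 11 g, one of four alike lying loose in the tray's flat part between own x = 0 and 65 mm. Origin: its centre. Rolls easily; its axes mean nothing.
- wax3: beige wax ball, 28 mm diameter, 11 g, one of four alike lying loose in the tray's flat part between own x = 0 and 65 mm. Origin: its centre. Rolls easily; its axes mean nothing.
- tape: bystander: roll of paper tape lying flat, 90 mm diameter, 25 mm high. Origin: centre of underside.
- jar: bystander: closed brown jar, 68 mm diameter, 100 mm high. Origin: centre of underside.
- paint_can: bystander: closed paint can, 100 mm diameter, 120 mm high. Origin: centre of underside.
- medium_bottle: bystander: green bottle, 66 mm diameter, 190 mm high. Origin: centre of underside.
- brush_pot: bystander: white pot with brushes, 76 mm diameter, 190 mm high with the brushes. Origin: centre of underside.
- scraper: bystander: spatula lying flat between robot and hotplate, 200 mm long. Origin: near its middle, underside.

How it is judged:
By the outcome, as a careful person would: the job done as asked, in the order asked, and still so for the second after the job is handed in, with the robot touching nothing.
It also fails if it takes over 72 s, if anything falls off the work surface, if the arm or the gripper's body presses on something with over 40 N, if the wrist force passes 120 N, or if a joint passes its speed limit or range.

## Working session

There is one attempt and no reset: what is moved stays moved. The work goes in short steps, Python scripts to look and compute and a tool call to move; the robot and the scene stay as the last step left them, time stands still between calls to the robot, and variables do not carry over. Pictures are saved under pics/ and viewed, at most 10 in all, crops included, and the job is handed in when it is done.

Besides the shell and the picture viewer there is one more tool, called as a command line: name --pt "numbers of a row" for each row, then --argument value for the rest. move_arm: Moves the arm, as the interface text tells. Its arguments: {"type":"object","properties":{"targets":{"type":"array"},"grip_force":{"type":"number"}},"required":["targets"]}

```bash
mkdir -p pics; cat > h.py <<'E'
import numpy as np, cv2
from scipy.spatial.transform import Rotation as R
from station import ctrl
def cam(n):
    p=ctrl.camera_params(n); K=np.array(p["intrinsics"]).reshape(3,3)
    return K,R.from_rotvec(np.ravel(p["rvec"])).as_matrix(),np.ravel(p["tvec"])
def unproj(n,uv,d):
    K,Rm,t=cam(n); uv=np.atleast_2d(uv); d=np.ravel(d)
    c=(np.linalg.inv(K)@np.c_[uv,np.ones(len(uv))].T)*d
    return (Rm.T@(c-t[:,None])).T
def onplane(n,uv,z):
    K,Rm,t=cam(n); C=-Rm.T@t; r=Rm.T@np.linalg.inv(K)@np.array([uv[0],uv[1],1.])
    return C+r*(z-C[2])/r[2]
def cloud(n,reg,dep):
    v,u=np.nonzero(reg&(dep>0)); return unproj(n,np.c_[u,v],dep[v,u])
def save(n,f):
    p,d=ctrl.camera(n); cv2.imwrite("pics/"+f,p[:,:,::-1]); return p,d
E
python3 - <<'E'
from h import *
np.set_printoptions(precision=4,suppress=True)
for n in("top","side"):
    K,Rm,t=cam(n); print(n,-Rm.T@t,Rm[2],K[0,0])
    p,d=save(n,n+"0.png")
    for o in["hotplate","rail","ring_start","ring_free","pan","pan_grip","tray","mat","scoop","scoop_grip","wax0","tape","jar","paint_can","medium_bottle","brush_pot","scraper"]:
        c=ctrl.tip_of(n,o); 
        print(n,o,[(np.round(q["point"]),round(q["score"],2)) for q in c[:4]])
E
```

```text
top [0.3152 0.0539 1.2119] [ 0.2033 -0.0041 -0.9791] 463.64934719322736
top hotplate [(array([221., 215.]), 0.74), (array([263., 232.]), 0.62), (array([237., 336.]), 0.24)]
top rail [(array([434., 252.]), 0.42)]
top ring_start [(array([412., 235.]), 0.71), (array([424., 257.]), 0.56)]
top ring_free [(array([293., 204.]), 0.8)]
top pan [(array([374., 320.]), 0.6)]
top pan_grip [(array([232., 255.]), 0.7)]
top tray [(array([422., 258.]), 0.97)]
top mat [(array([488., 258.]), 0.94)]
top scoop [(array([486., 238.]), 0.92)]
top scoop_grip [(array([500., 268.]), 0.81)]
top wax0 [(array([433., 254.]), 0.66), (array([413., 232.]), 0.43), (array([432., 238.]), 0.41), (array([413., 251.]), 0.4)]
top tape [(array([375., 322.]), 0.86), (array([488., 257.]), 0.71)]
top jar [(array([389., 180.]), 0.78)]
top paint_can [(array([121., 296.]), 0.68)]
top medium_bottle [(array([422., 184.]), 0.56), (array([374., 316.]), 0.37), (array([232., 254.]), 0.35)]
top brush_pot [(array([135., 240.]), 0.86)]
top scraper [(array([238., 336.]), 0.96), (array([121., 297.]), 0.61)]
side [0.4303 1.1429 1.2273] [ 0.06
[... 271 characters left out ...]
4.]), 0.63)]
side mat [(array([344., 160.]), 0.62)]
side scoop [(array([326., 160.]), 0.57)]
side scoop_grip [(array([358., 146.]), 0.96), (array([325., 295.]), 0.52)]
side wax0 [(array([271., 189.]), 0.63), (array([332., 197.]), 0.58), (array([322., 186.]), 0.55), (array([332., 186.]), 0.46)]
side tape [(array([388., 234.]), 0.93), (array([272., 187.]), 0.74), (array([323., 296.]), 0.45)]
side jar [(array([264., 209.]), 0.67), (array([334., 185.]), 0.32)]
side paint_can [(array([338., 454.]), 0.67), (array([358., 146.]), 0.66)]
side medium_bottle [(array([269., 186.]), 0.92), (array([322., 187.]), 0.75)]
side brush_pot [(array([275., 427.]), 0.61)]
side scraper [(array([394., 335.]), 0.66)]
```

View pics/top0.png

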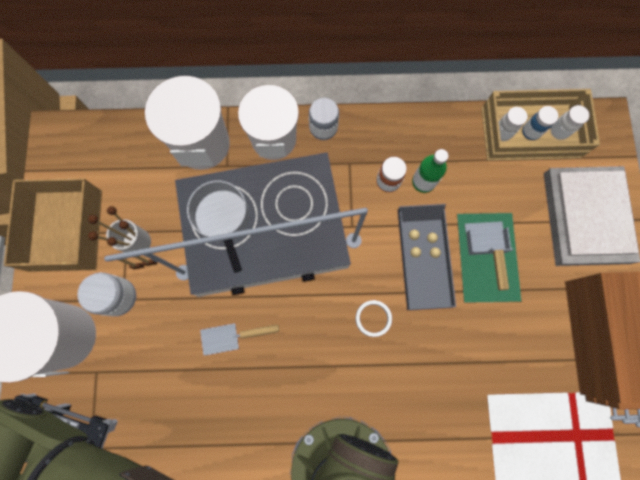

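View pics/side0.png

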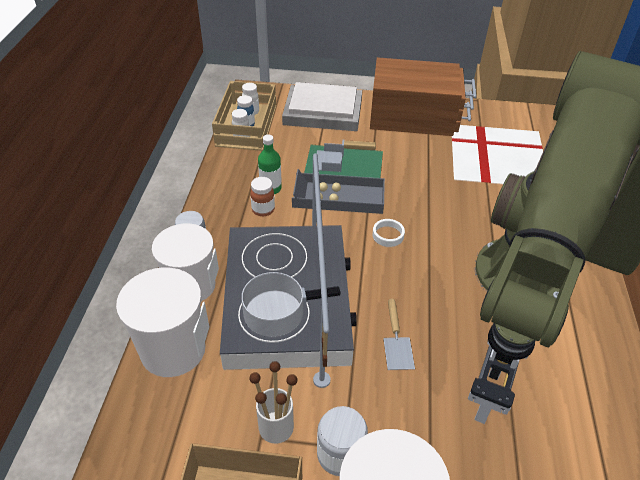

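The top view shows the pan on the left ring (220,213), the free ring at (293,204), the tray with four balls near (424,243), and the scoop on the mat (488,238) with its handle toward the robot (500,268). Next I'll measure these from depth.

```bash
python3 - <<'E'
from h import *
np.set_printoptions(precision=4,suppress=True)
C={}
for n in("top","side"):
    p,d=ctrl.camera(n)
    C[n]=(p,d)
    for o in["pan","scoop","tray","mat","hotplate","ring_free","wax0"]:
        c=ctrl.cut_out(n,o)
        for q in c[:(5 if o=="wax0" else 1)]:
            r=q["region"]; P=cloud(n,r,d)
            if len(P)<5: continue
            if o=="wax0":
                m=P.mean(0); print(n,o,round(q["score"],2),len(P),np.median(P,0), P[:,2].max()); continue
            b=np.percentile(P,[2,50,98],axis=0); print(n,o,round(q["score"],2),len(P),*b)
            if o in("mat","hotplate","tray"):
                zr={"mat":(-.003,.01),"hotplate":(.074,.086),"tray":(.03,.056)}[o]
                Q=P[(P[:,2]>zr[0])&(P[:,2]<zr[1])][:,:2].astype(np.float32)
                print("   rect",cv2.minAreaRect(Q),len(Q))
            if o=="pan":
                Q=P[(P[:,2]>.14)&(P[:,2]<.155)]; 
                A=np.c_[2*Q[:,:2],np.ones(len(Q))]
                s=np.linalg.lstsq(A,(Q[:,:2]**2).sum(1),rcond=None)[0]; print("  circ",s[:2],np.sqrt(s[2]+s[0]**2+s[1]**2),len(Q))
                H=P[(P[:,2]>.115)&(P[:,2]<.145)&(np.hypot(*(P[:,:2]-s[:2]).T)>.08)]
                print("  handle",len(H),H.mean(0) if len(H) else 0)
            if o=="scoop":
                H=P[(P[:,2]>.065)]; print("  handle",len(H),H.mean(0),cv2.minAreaRect(H[:,:2].astype(np.float32)))
                F=P[(P[:,2]<.05)]; print("  floor",len(F),cv2.minAreaRect(F[:,:2].astype(np.float32)))
            if o=="ring_free":
                pass
for n,o,z in[("top","ring_free",.08),("top","ring_start",.08),("side","ring_free",.08),("side","pan_grip",.13),("top","pan_grip",.13),("side","scoop_grip",.073),("top","scoop_grip",.073),("top","pan",.08),("side","scoop",.003),("top","scoop",.003),("top","mat",0),("side","mat",0),("top","tray",0),("side","tray",0),("top","tape",0)]:
    print(n,o,[onplane(n,q["point"],z)[:2] for q in ctrl.tip_of(n,o)[:2]])
E
```

```text
top pan 0.97 2960 [0.493  0.2179 0.0798] [0.6332 0.2887 0.0861] [0.6918 0.3513 0.151 ]
  circ [0.6133 0.2824] 0.07312321534471947 307
  handle 229 [0.5117 0.2469 0.1367]
top scoop 0.6 1657 [ 0.4318 -0.4504  0.001 ] [ 0.5525 -0.4025  0.0086] [ 0.6069 -0.3517  0.0845]
  handle 452 [ 0.4766 -0.4022  0.0801] ((0.4753188490867615, -0.4015939235687256), (0.03260565921664238, 0.10293775796890259), 88.6155776977539)
  floor 1192 ((0.5393224954605103, -0.41027629375457764), (0.14152167737483978, 0.11837945878505707), 3.21986722946167)
top tray 0.56 100 [ 0.5188 -0.2217  0.0029] [ 0.5302 -0.2079  0.0269] [ 0.549  -0.1964  0.0334]
   rect ((0.5306130647659302, -0.2089262306690216), (0.016254303976893425, 0.015003422275185585), 42.93742370605469) 28
top mat 0.86 3421 [ 0.3999 -0.4784 -0.0021] [ 0.4842 -0.396   0.0028] [ 0.6336 -0.332   0.0084]
   rect ((0.5189453959465027, -0.4067838490009308), (0.15448090434074402, 0.24548274278640747), 89.27471160888672) 3352
top hotplate 0.66 14845 [ 0.4444 -0.0108  0.0495] [0.5771 0.1537 0.0799] [0.7649 0.3838 0.0846]
   rect ((0.6101374626159668, 0.18751671
[... 1544 characters left out ...]
ing_start []
side ring_free [array([0.6511, 0.1017])]
side pan_grip [array([0.5076, 0.2656])]
top pan_grip [array([0.5101, 0.2463]), array([ 0.505 , -0.2055])]
side scoop_grip [array([ 0.4723, -0.4076])]
top scoop_grip [array([ 0.4821, -0.4119]), array([ 0.6999, -0.2264])]
top pan [array([0.6341, 0.2851]), array([0.5297, 0.2566])]
side scoop [array([ 0.5666, -0.4023])]
top scoop [array([ 0.5684, -0.3998])]
top mat [array([ 0.5147, -0.404 ]), array([ 0.5864, -0.2149])]
side mat [array([ 0.5222, -0.3995])]
top tray [array([ 0.5267, -0.235 ]), array([0.5876, 0.5297])]
side tray [array([ 0.5143, -0.2343]), array([ 0.7315, -0.2455])]
top tape [array([ 0.3613, -0.0892]), array([ 0.7274, -0.2451])]
```

```bash
cat >> h.py <<'E'
from scipy.optimize import least_squares
def circ(Q,r,c0):
    return least_squares(lambda c:np.hypot(*(Q-c).T)-r,c0,loss="soft_l1",f_scale=.002).x
def scene():
    P=[]
    for n in("top","side"):
        p,d=ctrl.camera(n); P.append(cloud(n,np.ones_like(d,bool),d))
    return P
def axis(H):
    m=H[:,:2].mean(0); v=np.linalg.svd(H[:,:2]-m,full_matrices=False)[2][0]; v*=np.sign(v[0])
    e=(H[:,:2]-m)@v; return m,np.degrees(np.arctan2(v[1],v[0])),e.min(),e.max()
def pan(P,c0,yaw=None):
    for n,Q in zip(("top","side"),P):
        r=np.hypot(*(Q[:,:2]-c0).T)
        W=Q[(Q[:,2]>.143)&(Q[:,2]<.156)&(r>.05)&(r<.085)]
        c=circ(W[:,:2],.0685,c0)
        H=Q[(Q[:,2]>.128)&(Q[:,2]<.142)]; dd=H[:,:2]-c; rr=np.hypot(*dd.T)
        H=H[(rr>.09)&(rr<.165)&(dd[:,0]<0)]
        print(n,"pan",c,len(W),"handle",len(H),axis(H) if len(H)>5 else "",H[:,2].mean())
E
python3 - <<'E'
from h import *
np.set_printoptions(precision=4,suppress=True)
P=scene()
pan(P,np.array([.617,.28]))
p,d=ctrl.camera("top")
for n in("top","side"):
    p,d=ctrl.camera(n); g=p.min(2)
    v,u=np.nonzero(g>110); W=np.array([onplane(n,(a,b),.08) for a,b in zip(u,v)])
    c=np.array([.651,.1])
    for _ in range(3):
        r=np.hypot(*(W[:,:2]-c).T); Q=W[(r>.070)&(r<.090)]; c=circ(Q[:,:2],np.median(np.hypot(*(Q[:,:2]-c).T)),c)
    print(n,"ringfree",c,len(Q))
for n,Q in zip(("top","side"),P):
    x,y,z=Q.T
    # hotplate top
    T=Q[(abs(z-.08)<.004)&(x>.4)&(x<.8)&(y>-.05)&(y<.43)]
    print(n,"hotplate",cv2.minAreaRect(T[:,:2].astype(np.float32)))
    B=Q[(z>.28)&(z<.31)&(x>.45)&(x<.65)&(y>-.1)&(y<.4)]; print(" bar",axis(B))
    H=Q[(z>.065)&(z<.095)&(x>.36)&(x<.6)&(y>-.46)&(y<-.33)]; print(" sc handle",len(H),axis(H),np.median(H[:,2]))
    F=Q[(z>.022)&(z<.045)&(x>.46)&(x<.65)&(y>-.49)&(y<-.32)]; print(" sc walls",cv2.minAreaRect(F[:,:2].astype(np.float32)),len(F))
    for s,(a,b) in{"L":(-.19,-.15),"R":(-.31,-.28)}.items():
        G=Q[(z>.03)&(z<.042)&(x>.40)&(x<.62)&(y>a)&(y<b)]; print(" tray wall",s,len(G),axis(G) if len(G)>9 else "")
    G=Q[(z>.006)&(z<.06)&(x>.36)&(x<.68)&(y>-.32)&(y<-.14)]; print(" tray",cv2.minAreaRect(G[:,:2].astype(np.float32)))
    G=Q[(z>.02)&(z<.04)&(x>.50)&(x<.60)&(y>-.275)&(y<-.19)]; print(" balls",G[:,:2].min(0),G[:,:2].max(0),len(G))
o=ctrl.get_obs(); print(o["ee_pos"],o["eef_rot"],o["grip_width"],o["time_s"])
E
```

```text
top pan [0.6245 0.2846] 286 handle 254 (array([0.5069, 0.2453]), np.float64(18.75509928991625), np.float64(-0.033612202307831844), np.float64(0.03428451068343595)) 0.1364506541870009
side pan [0.6252 0.2865] 400 handle 187 (array([0.5066, 0.2492]), np.float64(18.147655599894406), np.float64(-0.03289923953038071), np.float64(0.033999845535941854)) 0.13566734758667282Traceback (most recent call last):
  File "<stdin>", line 8, in <module>
  File "h.py", line 12, in onplane
    K,Rm,t=cam(n); C=-Rm.T@t; r=Rm.T@np.linalg.inv(K)@np.array([uv[0],uv[1],1.])
           ~~~^^^
  File "h.py", line 5, in cam
    p=ctrl.camera_params(n); K=np.array(p["intrinsics"]).reshape(3,3)
ValueError: time passes only in moves, steps and waits
```

```bash
sed -i 's/^def cam(n)/import functools\n@functools.lru_cache\ndef cam(n)/' h.py
python3 - <<'E'
from h import *
np.set_printoptions(precision=4,suppress=True)
P=scene()
for n in("top","side"):
    p,d=ctrl.camera(n); g=p.min(2)
    v,u=np.nonzero(g>110); W=np.array([onplane(n,(a,b),.08) for a,b in zip(u,v)])
    c=np.array([.651,.1])
    for _ in range(3):
        r=np.hypot(*(W[:,:2]-c).T); Q=W[(r>.070)&(r<.090)]; c=circ(Q[:,:2],np.median(np.hypot(*(Q[:,:2]-c).T)),c)
    print(n,"ringfree",c,len(Q))
for n,Q in zip(("top","side"),P):
    x,y,z=Q.T
    T=Q[(abs(z-.08)<.004)&(x>.4)&(x<.8)&(y>-.05)&(y<.43)]
    print(n,"hotplate",cv2.minAreaRect(T[:,:2].astype(np.float32)))
    B=Q[(z>.28)&(z<.31)&(x>.45)&(x<.65)&(y>-.1)&(y<.4)]; print(" bar",axis(B))
    H=Q[(z>.065)&(z<.095)&(x>.36)&(x<.6)&(y>-.46)&(y<-.33)]; print(" sc handle",len(H),axis(H),np.median(H[:,2]))
    F=Q[(z>.022)&(z<.045)&(x>.46)&(x<.65)&(y>-.49)&(y<-.32)]; print(" sc walls",cv2.minAreaRect(F[:,:2].astype(np.float32)),len(F))
    for s,(a,b) in{"L":(-.19,-.15),"R":(-.31,-.28)}.items():
        G=Q[(z>.03)&(z<.042)&(x>.40)&(x<.62)&(y>a)&(y<b)]; print(" tray wall",s,len(G),axis(G) if len(G)>9 else "")
    G=Q[(z>.006)&(z<.06)&(x>.36)&(x<.68)&(y>-.32)&(y<-.14)]; print(" tray",cv2.minAreaRect(G[:,:2].astype(np.float32)))
    G=Q[(z>.02)&(z<.04)&(x>.50)&(x<.60)&(y>-.275)&(y<-.19)]; print(" balls",G[:,:2].min(0),G[:,:2].max(0),len(G))
o=ctrl.get_obs(); print(o["ee_pos"],o["eef_rot"],o["grip_width"],o["time_s"])
E
```

```text
top ringfree [0.6561 0.1026] 810
side ringfree [0.6548 0.1034] 335
top hotplate ((0.6370577812194824, 0.19469907879829407), (0.356633722782135, 0.45736685395240784), 9.417861938476562)
 bar (array([0.5323, 0.1736]), np.float64(-80.5694438385662), np.float64(-0.22906132162921683), np.float64(0.233194151598021))
 sc handle 465 (array([ 0.4758, -0.4022]), np.float64(2.31539533011278), np.float64(-0.05317557672885766), np.float64(0.05142116636101716)) 0.08083021288306479
 sc walls ((0.5534526109695435, -0.4020593762397766), (0.0647888034582138, 0.10307195782661438), 1.2107656002044678) 180
 tray wall L 151 (array([ 0.5119, -0.177 ]), np.float64(1.94905134293617), np.float64(-0.11028953920864679), np.float64(0.10761666815913414))
 tray wall R 172 (array([ 0.5042, -0.2922]), np.float64(1.8445681635050255), np.float64(-0.1032806119465068), np.float64(0.11536633975757737))
 tray ((0.5243254899978638, -0.22466251254081726), (0.3019518256187439, 0.1630631685256958), 0.8082786202430725)
 balls [ 0.5167 -0.2717] [ 0.5906 -0.1961] 334
side hotplate ((0.6218972206115723, 0.18211683630943298), (0.3
[... 290 characters left out ...]
31102), np.float64(0.051646529570629346)) 0.07926176869087827
 sc walls ((0.5541369318962097, -0.4008200168609619), (0.06371928751468658, 0.1152423769235611), 3.023836135864258) 165
 tray wall L 176 (array([ 0.5032, -0.1761]), np.float64(1.8132270084979507), np.float64(-0.10139957408070983), np.float64(0.11510613516267455))
 tray wall R 164 (array([ 0.5004, -0.291 ]), np.float64(1.7084240865754754), np.float64(-0.09830645490197812), np.float64(0.119260848361896))
 tray ((0.5186609029769897, -0.2261088788509369), (0.3238988518714905, 0.15185938775539398), 2.718201160430908)
 balls [ 0.5169 -0.2748] [ 0.5786 -0.194 ] 148
[0.1734 0.5219 0.2194] [-3.1415  0.      2.8208] 0.09425586308779202 3.75
```

```bash
cat >> h.py <<'E'
def rot(yaw,lean):  # deg; lean>0: hand back towards -x of the yawed frame
    return R.from_euler("ZY",[yaw,-lean],degrees=True)*R.from_euler("x",np.pi)
def rel(poses,base=None):
    """poses: (TCP pos, yaw, lean) -> units from base (measured now)"""
    o=ctrl.get_obs(); p0=np.array(o["ee_pos"]); R0=R.from_euler("xyz",o["eef_rot"])
    if base: p0=np.array(base[0]); R0=rot(*base[1:])
    for p,y,l in poses:
        s=R0.inv().apply(np.array(p)-p0)/.05; w=(R0.inv()*rot(y,l)).as_rotvec()
        print("rows>=%.1f/%.1f"%(np.linalg.norm(s),np.degrees(np.linalg.norm(w))/8.59),np.round(s,2),np.round(w,3))
def tcp(g,yaw,lean,back=0): # TCP so that grasp point sits at g, retreated by back
    return np.array(g)+rot(yaw,lean).apply([0,0,1])*(.005-back)
E
python3 - <<'E'
from h import *
g=[.511,.2476,.13]
rel([([.24,.36,.33],90,0),([.38,.23,.30],18.4,28),(tcp(g,18.4,28,.09),18.4,28)])
E
```

```text
rows>=4.1/8.3 [-2.28 -2.65 -2.21] [-0.    0.    1.25]
rows>=7.3/16.8 [-5.76 -4.24 -1.61] [-0.608  0.202  2.437]
rows>=8.3/16.8 [-7.5  -3.56  0.29] [-0.608  0.202  2.437]
```

move_arm --pt "0 -2.28 -2.65 -2.21 0 0 1.25" --pt "0 -2.28 -2.65 -2.21 0 0 1.25" --pt "0 -2.28 -2.65 -2.21 0 0 1.25" --pt "0 -2.28 -2.65 -2.21 0 0 1.25" --pt "0 -2.28 -2.65 -2.21 0 0 1.25" --pt "0 -2.28 -2.65 -2.21 0 0 1.25" --pt "0 -2.28 -2.65 -2.21 0 0 1.25" --pt "0 -5.76 -4.24 -1.61 -0.608 0.202 2.437" --pt "0 -5.76 -4.24 -1.61 -0.608 0.202 2.437" --pt "0 -5.76 -4.24 -1.61 -0.608 0.202 2.437" --pt "0 -5.76 -4.24 -1.61 -0.608 0.202 2.437" --pt "0 -5.76 -4.24 -1.61 -0.608 0.202 2.437"

```text
time_s: 4.95
ee_pos: [0.3824, 0.2266, 0.299]
eef_rot: [3.046, -0.241, 1.065]
force: [-0.5, 0.4, -0.4]
grip_width: 0.0471
grip_force: 0.0
```

```bash
python3 - <<'E'
from h import *
o=ctrl.get_obs(); print(o["ee_pos"],o["eef_rot"],o["qpos"],o["time_s"],o["grip_width"])
g=[.511,.2476,.13]
rel([([.38,.23,.30],18.4,28),(tcp(g,18.4,28,.09),18.4,28),(tcp(g,18.4,28),18.4,28)])
E
```

```text
[0.38235166 0.22661564 0.29904425] [ 3.04594882 -0.24137786  1.06520277] [ 0.41277859 -0.14603133  1.83593449  0.07357728  1.20235875  0.91207491] 4.95 0.04706855578382569
rows>=0.1/5.0 [ 0.04 -0.07 -0.02] [-0.175  0.202  0.706]
rows>=2.6/5.0 [0.55 1.3  2.21] [-0.175  0.202  0.706]
rows>=4.4/5.0 [0.77 1.71 3.94] [-0.175  0.202  0.706]
```

move_arm --pt "0 0.04 -0.07 0 -0.175 0.202 0.706" --pt "0 0.04 -0.07 0 -0.175 0.202 0.706" --pt "0 0.04 -0.07 0 -0.175 0.202 0.706" --pt "0 0.04 -0.07 0 -0.175 0.202 0.706" --pt "0 0.04 -0.07 0 -0.175 0.202 0.706" --pt "0 0.04 -0.07 0 -0.175 0.202 0.706" --pt "0 0.3 0.65 1.1 -0.175 0.202 0.706" --pt "0 0.55 1.3 2.21 -0.175 0.202 0.706" --pt "0 0.55 1.3 2.21 -0.175 0.202 0.706" --pt "0 0.55 1.3 2.21 -0.175 0.202 0.706"

```text
time_s: 5.95
ee_pos: [0.4713, 0.2386, 0.2018]
eef_rot: [3.138, -0.481, 0.337]
force: [0.2, -0.7, -0.7]
grip_width: 0.0472
grip_force: 0.0
```

```bash
python3 - <<'E'
from h import *
o=ctrl.get_obs(); print(o["ee_pos"],o["eef_rot"],o["time_s"],o["force"])
g=[.511,.2476,.13]
rel([(tcp(g,18.4,28),18.4,28)])
save("side","side1.png")
import cv2
p=cv2.imread("pics/side1.png")[200:400,200:440]; cv2.imwrite("pics/side1c.png",cv2.resize(p,None,fx=2.5,fy=2.5))
E
```

```text
[0.47126661 0.23858966 0.20180158] [ 3.13821869 -0.48132564  0.3370888 ] 5.95 [ 0.24328386 -0.68828476 -0.65909935]
rows>=1.8/0.1 [0.05 0.09 1.75] [-0.004  0.007  0.014]
```

View pics/side1c.png

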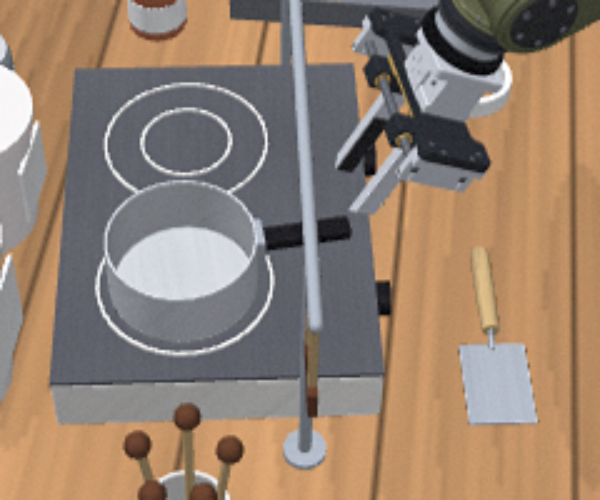

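The crop shows the open fingers leaning back and straddling the handle line, with the handle end at about (345,230), clear of the bar. I'll advance and grip.

move_arm --pt "0 0.03 0.05 0.9 0 0 0" --pt "0 0.05 0.09 1.75 0 0 0" --pt "0 0.05 0.09 1.75 0 0 0" --pt "-0.9 0.05 0.09 1.75 0 0 0" --pt "-0.9 0.05 0.09 1.75 0 0 0" --pt "-0.9 0.05 0.09 1.75 0 0 0" --pt "-0.9 0.05 0.09 1.75 0 0 0" --grip_force 25

```text
time_s: 6.7
ee_pos: [0.5132, 0.2495, 0.1316]
eef_rot: [3.141, -0.491, 0.333]
force: [-1.3, -5.1, 6.6]
grip_width: 0.0198
grip_force: 24.9
```

```bash
python3 - <<'E'
from h import *
np.set_printoptions(precision=4,suppress=True)
o=ctrl.get_obs(); print(o["ee_pos"],o["eef_rot"],o["time_s"],o["force"],o["grip_width"],o["moment"])
p=np.array(o["ee_pos"]); R0=R.from_euler("xyz",o["eef_rot"])
for s in (.5,1): print(R0.inv().apply([.0305*s,-.1825*s,0])/.05)
pan(scene(),np.array([.625,.2855]))
E
```

```text
[0.5132 0.2495 0.1316] [ 3.1408 -0.4914  0.3331] 6.7 [-1.319  -5.1129  6.6171] 0.019790139835599893 [-0.7676 -0.17   -0.7074]
[-0.272   1.8245 -0.1441]
[-0.544   3.6491 -0.2881]
top pan [0.6245 0.2852] 281 handle 101 (array([0.5249, 0.2564]), np.float64(-15.647196328211288), np.float64(-0.023729533068889176), np.float64(0.017222479646356533)) 0.13630585767327397
side pan [0.6249 0.2877] 415 handle 120 (array([0.5196, 0.2559]), np.float64(0.014595616381539316), np.float64(-0.04460395261448919), np.float64(0.02061957533840309)) 0.1355737787965315
```

move_arm --pt "-0.9 0.04 0 -0.07 0 0 0" --pt "-0.9 0.0 0.25 -0.09 0 0 0" --pt "-0.9 -0.05 0.6 -0.12 0 0 0" --pt "-0.9 -0.1 0.95 -0.15 0 0 0" --pt "-0.9 -0.16 1.3 -0.17 0 0 0" --pt "-0.9 -0.21 1.65 -0.2 0 0 0" --pt "-0.9 -0.26 2.0 -0.23 0 0 0" --pt "-0.9 -0.31 2.35 -0.26 0 0 0" --pt "-0.9 -0.37 2.7 -0.28 0 0 0" --pt "-0.9 -0.42 3.05 -0.31 0 0 0" --pt "-0.9 -0.47 3.4 -0.34 0 0 0" --pt "-0.9 -0.5 3.6 -0.36 0 0 0"

```text
time_s: 8.0
ee_pos: [0.5426, 0.0685, 0.1342]
eef_rot: [3.141, -0.488, 0.333]
force: [-0.0, 2.9, -1.2]
grip_width: 0.0198
grip_force: 25.1
```

```bash
python3 - <<'E'
from h import *
np.set_printoptions(precision=4,suppress=True)
pan(scene(),np.array([.6555,.103]))
o=ctrl.get_obs(); print(o["ee_pos"],o["eef_rot"],o["time_s"],o["force"],o["grip_width"],o["moment"])
E
```

```text
top pan [0.6526 0.109 ] 272 handle 121 (array([0.5517, 0.0727]), np.float64(27.09651554628361), np.float64(-0.02488193843588634), np.float64(0.016883136317220448)) 0.13844460787316787
side pan [0.6539 0.1091] 379 handle 115 (array([0.5428, 0.074 ]), np.float64(9.945993589805916), np.float64(-0.04038273696984761), np.float64(0.02786720765710399)) 0.13650390737924825
[0.5427 0.0684 0.1341] [ 3.141  -0.4881  0.3315] 8.1 [-1.4287 -1.9876 -1.836 ] 0.0193690071502724 [-0.4515  0.618  -0.3109]
```

move_arm --pt "-0.9 -0.01 0.06 0.03 0 0 0" --pt "-0.9 -0.02 0.13 0.05 0 0 0" --pt "-0.9 -0.02 0.13 0.05 0 0 0" --pt "-0.9 -0.02 0.13 0.05 0 0 0"

```text
time_s: 8.5
ee_pos: [0.5455, 0.0636, 0.1317]
eef_rot: [3.141, -0.49, 0.333]
force: [-0.2, 2.6, 2.0]
grip_width: 0.0198
grip_force: 25.0
```

```bash
python3 - <<'E'
from h import *
np.set_printoptions(precision=4,suppress=True)
pan(scene(),np.array([.6555,.103]))
o=ctrl.get_obs(); print(o["ee_pos"],o["eef_rot"],o["time_s"],o["force"],o["grip_width"],o["moment"])
E
```

```text
top pan [0.6555 0.1044] 269 handle 127 (array([0.5551, 0.0678]), np.float64(31.917424298490182), np.float64(-0.025339521826086148), np.float64(0.017675762434959733)) 0.13639690270350618
side pan [0.6561 0.1064] 347 handle 123 (array([0.547 , 0.0703]), np.float64(10.924215048946866), np.float64(-0.042316796805752885), np.float64(0.024526669656259218)) 0.1351679279147306
[0.5455 0.0636 0.1317] [ 3.1407 -0.4896  0.3332] 8.6 [0.3107 4.9657 3.3269] 0.01995273298857645 [ 1.0026 -0.157   0.7324]
```

move_arm --pt "-0.9 0.01 0.04 0 0 0 0" --pt "-0.9 0.01 0.05 0 0 0 0" --pt "-0.9 0.01 0.05 0 0 0 0" --pt "-0.2 0.01 0.05 0 0 0 0" --pt "-0.2 0.01 0.05 0 0 0 0" --pt "-0.2 0.01 0.05 0 0 0 0" --pt "-0.2 0.01 0.05 -0.6 0 0 0" --pt "-0.2 0.01 0.05 -1.5 0 0 0" --pt "-0.2 -0.5 0.05 -2.6 0 0 0" --pt "-0.2 -1.2 0.05 -3.4 0 0 0"

```text
time_s: 9.6
ee_pos: [0.4313, 0.0213, 0.2495]
eef_rot: [3.14, -0.49, 0.334]
force: [-0.6, -1.1, 0.1]
grip_width: 0.0375
grip_force: 0.0
```

```bash
python3 - <<'E'
from h import *
np.set_printoptions(precision=4,suppress=True)
pan(scene(),np.array([.6555,.103]))
o=ctrl.get_obs(); print(o["ee_pos"],o["eef_rot"],o["time_s"],o["force"],o["grip_width"])
p=cv2.cvtColor(ctrl.camera("side")[0],6)[:,:]
rel([([.38,-.2,.27],2.5,25),(tcp([.476,-.4005,.073],2.5,25,.07),2.5,25)])
p=cv2.imwrite("pics/s2.png",cv2.resize(ctrl.camera("side")[0][200:370,210:380,::-1],None,fx=3,fy=3))
E
```

```text
top pan [0.6561 0.1023] 266 handle 243 (array([0.5391, 0.0604]), np.float64(19.879371009167464), np.float64(-0.03332520517362716), np.float64(0.03420111647048442)) 0.13657212038247243
side pan [0.657  0.1046] 358 handle 150 (array([0.5398, 0.0645]), np.float64(20.71345586350658), np.float64(-0.03411832995783919), np.float64(0.03396481630692322)) 0.13561392578676557
[0.4302 0.0206 0.2517] [ 3.1362 -0.4951  0.3336] 9.7 [ 0.6156  0.1402 -0.2588] 0.03771461867199836
rows>=4.6/2.0 [-1.94  3.84 -1.48] [-0.126 -0.057  0.258]
rows>=8.8/2.0 [-3.26  8.1   0.96] [-0.126 -0.057  0.258]
```

View pics/s2.png

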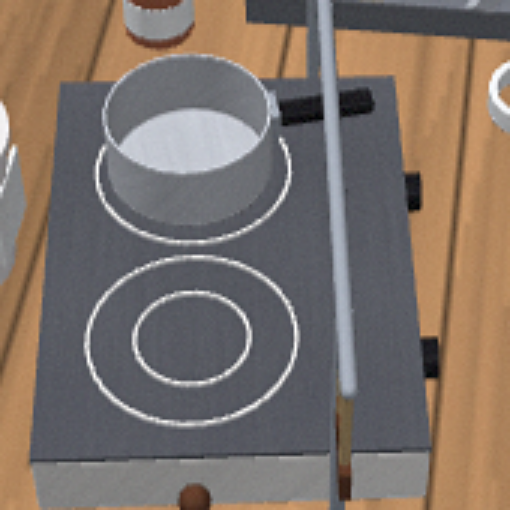

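The pan is centred on the ring, within about 2 mm. Now the scoop.

move_arm --pt "-0.1 -1.94 3.84 -1.48 -0.126 -0.057 0.258" --pt "-0.1 -1.94 3.84 -1.48 -0.126 -0.057 0.258" --pt "-0.1 -1.94 3.84 -1.48 -0.126 -0.057 0.258" --pt "-0.1 -1.94 3.84 -1.48 -0.126 -0.057 0.258" --pt "-0.1 -1.94 3.84 -1.48 -0.126 -0.057 0.258" --pt "-0.1 -2.6 6.0 -0.2 -0.126 -0.057 0.258" --pt "-0.1 -3.26 8.1 0.96 -0.126 -0.057 0.258" --pt "-0.1 -3.26 8.1 0.96 -0.126 -0.057 0.258" --pt "-0.1 -3.26 8.1 0.96 -0.126 -0.057 0.258" --pt "-0.1 -3.26 8.1 0.96 -0.126 -0.057 0.258" --pt "-0.1 -3.26 8.1 0.96 -0.126 -0.057 0.258"

```text
time_s: 10.9
ee_pos: [0.4492, -0.4025, 0.1208]
eef_rot: [-3.131, -0.424, 0.039]
force: [-0.6, 0.1, -0.4]
grip_width: 0.0423
grip_force: 0.0
```

```bash
python3 - <<'E'
from h import *
np.set_printoptions(precision=4,suppress=True)
o=ctrl.get_obs(); print(o["ee_pos"],o["eef_rot"],o["time_s"],o["qpos"])
rel([(tcp([.476,-.4005,.073],2.5,25),2.5,25)])
E
```

```text
[ 0.4492 -0.4025  0.1208] [-3.1309 -0.4244  0.0391] 10.9 [-0.9409  0.3992  1.6903  0.4716  0.8722  0.3143]
rows>=1.2/0.1 [ 0.1  -0.01  1.19] [-0.009  0.012 -0.004]
```

move_arm --pt "-0.1 0.05 0 0.6 0 0.01 0" --pt "-0.1 0.1 0 1.16 0 0.01 0" --pt "-0.1 0.1 0 1.16 0 0.01 0" --pt "-0.9 0.1 0 1.16 0 0.01 0" --pt "-0.9 0.1 0 1.16 0 0.01 0" --pt "-0.9 0.1 0 1.16 0 0.01 0" --pt "-0.9 0.1 0 1.16 0 0.01 0" --pt "-0.9 0.1 0 1.16 0 0.01 0" --grip_force 45

```text
time_s: 11.7
ee_pos: [0.4782, -0.4002, 0.0797]
eef_rot: [3.141, -0.442, 0.045]
force: [-3.6, -1.2, 6.0]
grip_width: 0.0217
grip_force: 44.6
```

```bash
cat >> h.py <<'E'
# scoop held: fixed transform tool->scoop saved at grasp
import json,os
def save_hold(o,origin,yaw):
    T=R.from_euler("xyz",o["eef_rot"]); S=R.from_euler("z",yaw,degrees=True)
    json.dump([list(T.inv().apply(np.array(origin)-o["ee_pos"])),list((T.inv()*S).as_quat())],open("hold.json","w"))
def srel(poses):
    """poses: scoop (origin, yaw, pitch nose-down deg) -> move rows"""
    t,q=json.load(open("hold.json")); Q=R.from_quat(q)
    o=ctrl.get_obs(); p0=np.array(o["ee_pos"]); R0=R.from_euler("xyz",o["eef_rot"])
    for c,y,pt in poses:
        S=R.from_euler("ZY",[y,pt],degrees=True); T=S*Q.inv(); p=np.array(c)-T.apply(t)
        s=R0.inv().apply(p-p0)/.05; w=(R0.inv()*T).as_rotvec()
        print("rows>=%.1f/%.1f"%(np.linalg.norm(s),np.degrees(np.linalg.norm(w))/8.59),np.round(s,2),np.round(w,3), p.round(3))
def scoop_now(o):
    t,q=json.load(open("hold.json")); T=R.from_euler("xyz",o["eef_rot"])
    return np.array(o["ee_pos"])+T.apply(t),(T*R.from_quat(q)).as_euler("ZYX",degrees=True)
def C2(P,bx,z0,z1):
    return [Q[(Q[:,2]>z0)&(Q[:,2]<z1)&(Q[:,0]>bx[0])&(Q[:,0]<bx[1])&(Q[:,1]>bx[2])&(Q[:,1]<bx[3])] for Q in P]
E
python3 - <<'E'
from h import *
np.set_printoptions(precision=4,suppress=True)
o=ctrl.get_obs(); print(o["ee_pos"],o["eef_rot"],o["time_s"],o["force"],o["grip_width"])
for F in C2(scene(),(.46,.65,-.49,-.32),.022,.045): print(cv2.minAreaRect(F[:,:2].astype(np.float32)),len(F))
E
```

```text
[ 0.4782 -0.4002  0.0797] [ 3.1409 -0.442   0.045 ] 11.7 [-3.6283 -1.1515  6.0049] 0.021730384074210213
((0.5542946457862854, -0.39753854274749756), (0.06522657722234726, 0.10256027430295944), 1.7410361766815186) 185
((0.5550180673599243, -0.3984699249267578), (0.0644315704703331, 0.11764981597661972), 0.910895586013794) 167
```

move_arm --pt "-0.2 0 0 0 0 0 0" --pt "-0.2 0 0 0 0 0 0" --pt "-0.2 0 0 0.2 0 0 0" --pt "-0.2 0 0 0.2 0 0 0" --pt "-0.2 0 0 0.2 0 0 0"

```text
time_s: 12.3
ee_pos: [0.4825, -0.3991, 0.0689]
eef_rot: [-3.14, -0.44, 0.045]
force: [0.1, 0.2, 0.0]
grip_width: 0.0378
grip_force: 0.0
```

```bash
python3 - <<'E'
from h import *
np.set_printoptions(precision=4,suppress=True)
o=ctrl.get_obs(); print(o["ee_pos"],o["eef_rot"],o["time_s"],o["force"],o["grip_width"])
cv2.imwrite("pics/s3.png",cv2.resize(ctrl.camera("side")[0][120:260,260:440,::-1],None,fx=4,fy=4))
rel([(tcp([.476,-.4,.073],2.5,25),2.5,25)])
E
```

```text
[ 0.4825 -0.3991  0.0689] [-3.1396 -0.4404  0.0446] 12.3 [0.0662 0.1914 0.0456] 0.037801773920016726
rows>=0.1/0.0 [-0.09  0.01 -0.02] [-0.002 -0.004  0.001]
```

View pics/s3.png

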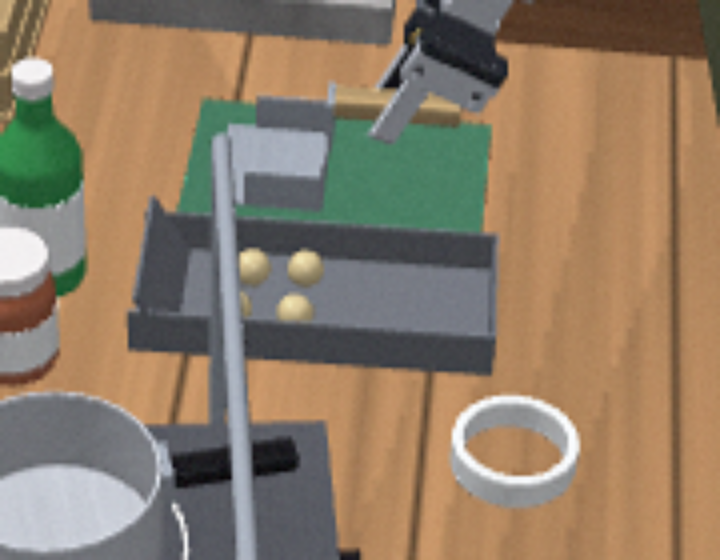

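The fingers straddle the wooden handle at about (395,115) in the crop. Four balls are in the tray, near (255,265), (305,268), (295,308) and (245,305). Closing the gripper and lifting.

move_arm --pt "-0.9 -0.05 0 0 0 0 0" --pt "-0.9 -0.05 0 0 0 0 0" --pt "-0.9 -0.05 0 0 0 0 0" --pt "-0.9 -0.05 0 0 0 0 0" --pt "-0.9 -0.05 0 0 0 0 0" --grip_force 50

```text
time_s: 12.85
ee_pos: [0.4802, -0.3996, 0.0685]
eef_rot: [-3.141, -0.441, 0.045]
force: [-1.0, -1.1, -0.9]
grip_width: 0.0214
grip_force: 49.8
```

```bash
python3 - <<'E'
from h import *
np.set_printoptions(precision=4,suppress=True)
o=ctrl.get_obs(); print(o["ee_pos"],o["eef_rot"],o["time_s"],o["force"],o["grip_width"])
save_hold(o,[.568,-.397,.003],2.5)
json.dump([list(o["ee_pos"]),list(o["eef_rot"])],open("park.json","w"))
y=1.83;c,s=np.cos(np.radians(y)),np.sin(np.radians(y))
tr=lambda x,yy,z:[.520+c*x-s*yy,-.2335+s*x+c*yy,z]
srel([([.568,-.397,.09],2.5,0),(tr(-78,0,0) and tr(-.078,0,.09),1.83,0),(tr(-.078,0,.02),1.83,0)])
E
```

```text
[ 0.4802 -0.3996  0.0685] [-3.1406 -0.4409  0.0447] 12.85 [-0.9833 -1.0991 -0.8832] 0.021367860143074832
rows>=1.7/0.0 [ 0.74 -0.   -1.57] [ 0. -0.  0.] [ 0.48  -0.4    0.156]
rows>=4.5/0.1 [-1.4  -3.35 -2.58] [-0.005  0.     0.011] [ 0.354 -0.238  0.156]
rows>=4.1/0.1 [-2.   -3.35 -1.32] [-0.005  0.     0.011] [ 0.354 -0.238  0.086]
```

move_arm --pt "-0.9 0.37 0 -0.8 0 0 0" --pt "-0.9 0.74 0 -1.57 0 0 0" --pt "-0.9 0.3 -0.7 -1.77 0 0 0.005" --pt "-0.9 -0.1 -1.4 -1.97 0 0 0.01" --pt "-0.9 -0.5 -2.1 -2.2 0 0 0.01" --pt "-0.9 -1.0 -2.8 -2.4 0 0 0.01" --pt "-0.9 -1.4 -3.35 -2.58 0 0 0.01" --pt "-0.9 -1.4 -3.35 -2.58 0 0 0.01" --pt "-0.9 -1.4 -3.35 -2.58 0 0 0.01" --pt "-0.9 -1.4 -3.35 -2.58 0 0 0.01"

```text
time_s: 13.85
ee_pos: [0.355, -0.2383, 0.1558]
eef_rot: [-3.137, -0.441, 0.034]
force: [-0.1, -0.8, -1.8]
grip_width: 0.0216
grip_force: 50.0
```

```bash
python3 - <<'E'
from h import *
np.set_printoptions(precision=4,suppress=True)
o=ctrl.get_obs(); print(o["ee_pos"],o["eef_rot"],o["time_s"],o["force"],o["grip_width"]); print(scoop_now(o))
P=scene()
for F in C2(P,(.36,.53,-.30,-.16),.085,.14):
    print(cv2.minAreaRect(F[:,:2].astype(np.float32)),len(F),np.percentile(F,[2,98],axis=0))
    G=F[(F[:,2]<.1)]; A=np.c_[G[:,:2],np.ones(len(G))]
    print(" floor plane",np.linalg.lstsq(A,G[:,2],rcond=None)[0],len(G),G[:,2].mean())
for n,Q in zip("ts",P):
    for zz in((.03,.042),):
        E=C2([Q],(.36,.42,-.28,-.20),*zz)[0]; print("near wall",len(E),np.median(E,0) if len(E) else 0)
cv2.imwrite("pics/s4.png",cv2.resize(ctrl.camera("side")[0][120:260,260:440,::-1],None,fx=4,fy=4))
E
```

```text
[ 0.355  -0.2383  0.1558] [-3.1366 -0.4414  0.034 ] 13.85 [-0.0983 -0.832  -1.7822] 0.021629152414601983
(array([ 0.4428, -0.2363,  0.0903]), array([ 1.9823, -0.0237,  0.2088]))
((0.4415079653263092, -0.2338838279247284), (0.08707258850336075, 0.10110469162464142), 1.65509831905365) 1495 [[ 0.3999 -0.283   0.0876]
 [ 0.4831 -0.1842  0.1316]]
 floor plane [-0.0123 -0.0011  0.0971] 1254 0.09183736311791489
((0.4418962001800537, -0.2329973429441452), (0.08708734065294266, 0.11424370855093002), 3.413299322128296) 852 [[ 0.4007 -0.2879  0.087 ]
 [ 0.4831 -0.1794  0.129 ]]
 floor plane [-0.0257  0.0046  0.1048] 544 0.09217715655007426
near wall 33 [ 0.3854 -0.232   0.0374]
near wall 20 [ 0.3873 -0.2446  0.0383]
```

View pics/s4.png

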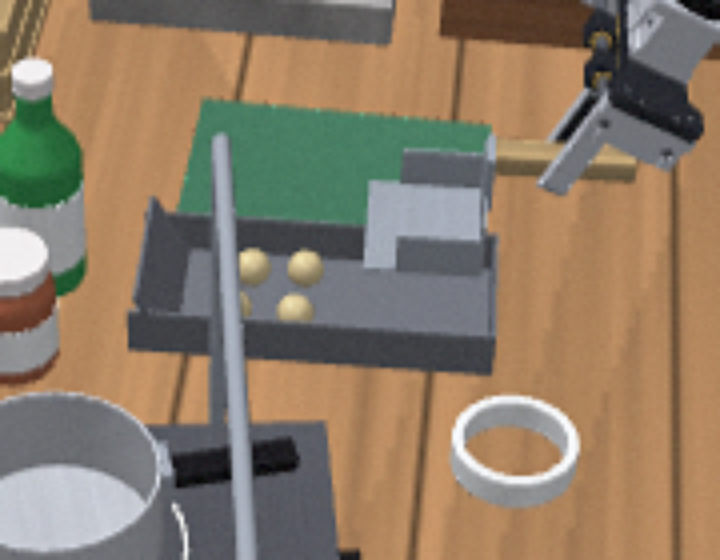

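```bash
python3 - <<'E'
from h import *
o=ctrl.get_obs(); save_hold(o,[.4418,-.2338,.0895],1.9)
y=1.83;c,s=np.cos(np.radians(y)),np.sin(np.radians(y))
tr=lambda x,yy,z:[.520+c*x-s*yy,-.2338+s*x+c*yy,z]
srel([(tr(-.078,0,.03),1.83,0),(tr(-.078,0,.003),1.83,0.5),(tr(-.01,0,.003),1.83,0.5),(tr(.050,0,.003),1.83,0.5),(tr(.058,0,.003),1.83,0.5)])
E
```

```text
rows>=1.2/0.0 [-0.5   0.05  1.08] [-0.001  0.     0.001] [ 0.355 -0.24   0.096]
rows>=1.7/0.1 [-0.72  0.06  1.56] [-0.001 -0.009  0.001] [ 0.356 -0.24   0.07 ]
rows>=2.2/0.1 [0.51 0.06 2.14] [-0.001 -0.009  0.001] [ 0.424 -0.238  0.07 ]
rows>=3.1/0.1 [1.6  0.07 2.65] [-0.001 -0.009  0.001] [ 0.483 -0.236  0.07 ]
rows>=3.2/0.1 [1.74 0.07 2.72] [-0.001 -0.009  0.001] [ 0.491 -0.236  0.07 ]
```

move_arm --pt "-0.9 -0.25 0.03 0.54 0 0 0" --pt "-0.9 -0.5 0.05 1.08 0 0 0" --pt "-0.9 -0.62 0.06 1.35 0 -0.009 0" --pt "-0.9 -0.72 0.06 1.54 0 -0.009 0" --pt "-0.9 -0.72 0.06 1.56 0 -0.009 0" --pt "-0.9 -0.72 0.06 1.56 0 -0.009 0"

```text
time_s: 14.6
ee_pos: [0.3554, -0.2404, 0.0691]
eef_rot: [-3.135, -0.431, 0.033]
force: [0.2, 0.5, -1.5]
grip_width: 0.0217
grip_force: 50.0
```

```bash
python3 - <<'E'
from h import *
np.set_printoptions(precision=4,suppress=True)
o=ctrl.get_obs(); print(o["ee_pos"],o["eef_rot"],o["time_s"],o["force"],o["moment"],scoop_now(o))
E
```

```text
[ 0.3554 -0.2404  0.0691] [-3.1351 -0.4315  0.0332] 14.6 [ 0.2004  0.5262 -1.547 ] [-0.0319  0.5572  0.0115] (array([ 0.4419, -0.2362,  0.0025]), array([1.8947, 0.5267, 0.0173]))
```

move_arm --pt "-0.9 -0.02 0 0.05 0 0 0" --pt "-0.9 0.18 0 0.14 0 0 0" --pt "-0.9 0.39 0 0.24 0 0 0" --pt "-0.9 0.61 0 0.35 0 0 0" --pt "-0.9 0.83 0 0.45 0 0 0" --pt "-0.9 1.04 0 0.55 0 0 0" --pt "-0.9 1.26 0 0.65 0 0 0" --pt "-0.9 1.47 0 0.75 0 0 0" --pt "-0.9 1.69 0 0.86 0 0 0" --pt "-0.9 1.88 0 0.95 0 0 0" --pt "-0.9 2.05 0 1.03 0 0 0"

```text
time_s: 15.7
ee_pos: [0.4713, -0.2373, 0.0676]
eef_rot: [-3.139, -0.435, 0.034]
force: [-18.7, 0.4, 28.0]
grip_width: 0.0219
grip_force: 50.0
```

```bash
python3 - <<'E'
from h import *
np.set_printoptions(precision=4,suppress=True)
o=ctrl.get_obs(); print(o["ee_pos"],o["eef_rot"],o["time_s"],o["force"],o["moment"],scoop_now(o))
p=ctrl.camera("top")[0][190:330,380:540,::-1]; q=ctrl.camera("side")[0][150:220,280:400,::-1]
cv2.imwrite("pics/s5.png",np.vstack([cv2.resize(p,(480,420)),cv2.resize(q,(480,170),interpolation=1)]))
E
```

```text
[ 0.4713 -0.2373  0.0676] [-3.139  -0.4352  0.0344] 15.7 [-18.6532   0.4314  28.0396] [ 0.0264  0.93   -0.0181] (array([ 0.558 , -0.2333,  0.0013]), array([ 1.8681,  0.3156, -0.1823]))
```

View pics/s5.png

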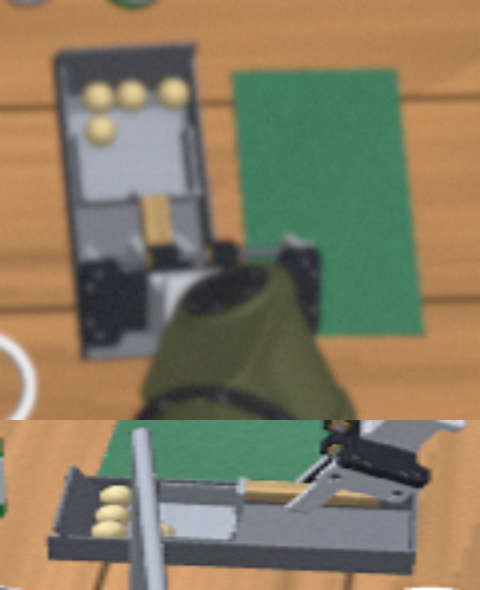

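Three balls are at the ramp, over the nose at about (100-175,95), and one is already on the floor of the scoop. I'll ease the down-pressure and push on into the ramp.

move_arm --pt "-0.9 0.02 0 -0.04 0 0 0" --pt "-0.9 0.11 0 0.0 0 0 0" --pt "-0.9 0.2 0 0.04 0 0 0" --pt "-0.9 0.29 0 0.09 0 0 0" --pt "-0.9 0.38 0 0.13 0 0 0" --pt "-0.9 0.38 0 0.13 0 0 0"

```text
time_s: 16.4
ee_pos: [0.4898, -0.2355, 0.0681]
eef_rot: [-3.136, -0.431, 0.034]
force: [-16.0, 0.0, 16.7]
grip_width: 0.0218
grip_force: 50.0
```

```bash
python3 - <<'E'
from h import *
np.set_printoptions(precision=4,suppress=True)
o=ctrl.get_obs(); print(o["ee_pos"],o["eef_rot"],o["time_s"],o["force"],o["moment"],scoop_now(o))
P=scene()
for F in C2(P,(.5,.66,-.29,-.18),.012,.05):
  pass
for n in("top","side"):
    for q in ctrl.tip_of(n,"wax0"): 
        w=onplane(n,q["point"],.022); print(n,round(q["score"],2),w-[.520,-.2335,0])
E
```

```text
[ 0.4898 -0.2355  0.0681] [-3.1361 -0.4315  0.0342] 16.4 [-15.9641   0.03    16.6725] [-0.0787  1.5806 -0.0346] (array([ 0.5762, -0.2312,  0.0015]), array([ 1.9276,  0.5254, -0.031 ]))
top 0.55 [0.0849 0.0306 0.022 ]
top 0.46 [0.034  0.0219 0.022 ]
top 0.46 [ 0.0885 -0.0091  0.022 ]
side 0.63 [0.0978 0.0344 0.022 ]
side 0.55 [0.0884 0.0016 0.022 ]
side 0.45 [ 0.0981 -0.0506  0.022 ]
side 0.43 [0.0398 0.0344 0.022 ]
```

```bash
python3 - <<'E'
from h import *
np.set_printoptions(suppress=True)
y=1.83;c,s=np.cos(np.radians(y)),np.sin(np.radians(y))
L=[]
for th in(3,6,10,14,18,20):
    t=np.radians(th); h=.085*np.sin(t)+.001; nx=.0985+h/np.tan(np.radians(60)); ox=nx-.0425*np.cos(t); oz=.002+h-.0425*np.sin(t)
    L.append(([.520+c*ox,-.2335+s*ox,oz],1.9,-th))
L.append(([L[-1][0][0]-.01,L[-1][0][1],.12],1.9,-20))
L.append(([L[-1][0][0]-.03,L[-1][0][1],.24],1.9,-20))
srel(L)
E
```

```text
rows>=0.0/0.4 [-0.03  0.01  0.02] [ 0.     0.061 -0.   ] [ 0.489 -0.236  0.066]
rows>=0.1/0.8 [-0.06  0.01  0.07] [ 0.     0.113 -0.   ] [ 0.488 -0.236  0.064]
rows>=0.2/1.2 [-0.09  0.01  0.14] [ 0.     0.183 -0.001] [ 0.489 -0.236  0.06 ]
rows>=0.2/1.7 [-0.11  0.01  0.22] [ 0.     0.253 -0.001] [ 0.489 -0.236  0.056]
rows>=0.3/2.2 [-0.12  0.01  0.3 ] [ 0.     0.323 -0.002] [ 0.491 -0.236  0.052]
rows>=0.4/2.4 [-0.12  0.01  0.35] [ 0.     0.358 -0.002] [ 0.492 -0.236  0.05 ]
rows>=1.7/2.4 [ 0.55 -0.01 -1.59] [ 0.     0.358 -0.002] [ 0.482 -0.236  0.152]
rows>=4.1/2.4 [ 1.01 -0.04 -4.02] [ 0.     0.358 -0.002] [ 0.452 -0.236  0.272]
```

move_arm --pt "-0.9 -0.03 0 0.01 0 0.061 0" --pt "-0.9 -0.06 0 0.06 0 0.113 0" --pt "-0.9 -0.09 0 0.13 0 0.183 0" --pt "-0.9 -0.11 0 0.21 0 0.253 0" --pt "-0.9 -0.12 0 0.29 0 0.323 0" --pt "-0.9 -0.12 0 0.33 0 0.358 0" --pt "-0.9 -0.12 0 0.33 0 0.358 0" --pt "-0.9 -0.12 0 0.33 0 0.358 0"

```text
time_s: 17.4
ee_pos: [0.4913, -0.2351, 0.0499]
eef_rot: [-3.133, -0.788, 0.03]
force: [-0.6, 0.1, -2.3]
grip_width: 0.0217
grip_force: 50.0
```

```bash
python3 - <<'E'
from h import *
np.set_printoptions(precision=4,suppress=True)
o=ctrl.get_obs(); print(o["ee_pos"],o["eef_rot"],o["time_s"],o["force"],scoop_now(o))
p=ctrl.camera("top")[0][190:330,380:540,::-1]; q=ctrl.camera("side")[0][150:220,280:400,::-1]
cv2.imwrite("pics/s6.png",np.vstack([cv2.resize(p,(480,420)),cv2.resize(q,(480,170),interpolation=1)]))
E
```

```text
[ 0.4913 -0.2351  0.0499] [-3.1332 -0.788   0.0303] 17.4 [-0.6303  0.1157 -2.3098] (array([ 0.5955, -0.2304,  0.0177]), array([  1.7773, -19.8987,   0.1031]))
```

View pics/s6.png

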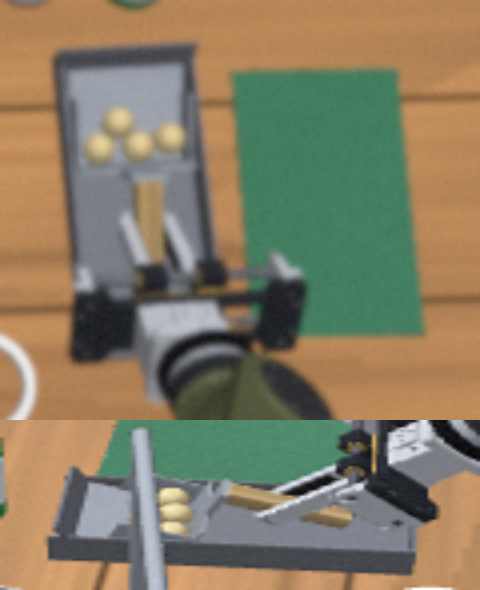

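All four balls now sit at the back of the tilted scoop, at about (100-170,120-150). Lifting and carrying them to the pan.

```bash
cat >> h.py <<'E'
def pour(th,nz,off=0.,lat=.003,yaw=99.4,pc=(.656,.1035)):
    a=np.radians(yaw); d=np.array([np.cos(a),np.sin(a)]); n=np.array([d[1],-d[0]]); t=np.radians(th)
    xy=np.array(pc)+n*lat+d*(off-.0425*np.cos(t)); return ([*xy,nz+.0425*np.sin(t)],yaw,th)
E
python3 - <<'E'
from h import *
np.set_printoptions(suppress=True)
srel([([.590,-.2304,.05],1.9,-20),([.57,-.23,.27],1.9,-20),([.62,-.16,.29],50,-20),([.672,-.06,.27],99.4,-20),pour(-20,.21)])
E
```

```text
rows>=0.6/0.0 [ 0.37 -0.01 -0.53] [ 0.     0.001 -0.001] [ 0.486 -0.235  0.082]
rows>=5.1/0.0 [ 3.21 -0.05 -3.91] [ 0.     0.001 -0.001] [ 0.466 -0.235  0.302]
rows>=5.6/5.6 [ 4.73  0.13 -2.94] [ 0.596 -0.003 -0.593] [ 0.554 -0.241  0.322]
rows>=6.6/11.4 [ 6.4  -1.33 -0.68] [ 1.209 -0.007 -1.2  ] [ 0.69  -0.163  0.302]
rows>=6.5/11.4 [ 5.31 -3.81  0.35] [ 1.209 -0.007 -1.2  ] [ 0.684 -0.038  0.227]
```

move_arm --pt "-0.9 0.15 0 -0.2 0 0 0" --pt "-0.9 0.37 0 -0.53 0 0 0" --pt "-0.9 0.8 -0.01 -1.1 0 0 0" --pt "-0.9 1.35 -0.02 -1.7 0 0 0" --pt "-0.9 1.9 -0.03 -2.35 0 0 0" --pt "-0.9 2.45 -0.04 -3.0 0 0 0" --pt "-0.9 2.9 -0.05 -3.55 0 0 0" --pt "-0.9 3.21 -0.05 -3.91 0 0 0" --pt "-0.9 3.21 -0.05 -3.91 0 0 0" --pt "-0.9 3.21 -0.05 -3.91 0 0 0"

```text
time_s: 18.5
ee_pos: [0.4651, -0.2346, 0.3012]
eef_rot: [-3.135, -0.789, 0.031]
force: [-0.0, -0.0, -2.9]
grip_width: 0.0216
grip_force: 50.0
```

```bash
python3 - <<'E'
from h import *
np.set_printoptions(precision=3,suppress=True)
o=ctrl.get_obs(); print(o["ee_pos"],o["eef_rot"],o["qpos"],o["time_s"],o["force"],scoop_now(o))
srel([([.595,-.195,.28],25,-20),([.62,-.16,.29],50,-20),([.65,-.11,.29],75,-20),([.672,-.06,.27],99.4,-20),pour(-20,.21)])
E
```

```text
[ 0.465 -0.235  0.301] [-3.135 -0.789  0.031] [-0.806 -0.116  1.961  0.768  0.872  0.349] 18.5 [-0.038 -0.005 -2.927] (array([ 0.569, -0.23 ,  0.269]), array([  1.793, -19.965,   0.039]))
rows>=0.8/2.7 [0.66 0.14 0.35] [ 0.287 -0.001 -0.286] [ 0.501 -0.24   0.312]
rows>=1.8/5.6 [1.54 0.19 0.96] [ 0.597 -0.003 -0.593] [ 0.554 -0.241  0.322]
rows>=3.2/8.5 [ 2.55 -0.36  1.98] [ 0.907 -0.005 -0.9  ] [ 0.624 -0.211  0.322]
rows>=4.7/11.4 [ 3.22 -1.27  3.22] [ 1.209 -0.007 -1.2  ] [ 0.69  -0.163  0.302]
rows>=6.1/11.4 [ 2.12 -3.76  4.26] [ 1.209 -0.007 -1.2  ] [ 0.684 -0.038  0.227]
```

move_arm --pt "-0.9 0.15 0.03 0.08 0.07 0 -0.07" --pt "-0.9 0.31 0.07 0.17 0.144 0 -0.143" --pt "-0.9 0.48 0.1 0.26 0.215 0 -0.214" --pt "-0.9 0.66 0.14 0.35 0.287 0 -0.286" --pt "-0.9 0.95 0.16 0.55 0.39 0 -0.388" --pt "-0.9 1.25 0.18 0.75 0.494 0 -0.49" --pt "-0.9 1.54 0.19 0.96 0.597 0 -0.593" --pt "-0.9 1.79 0.05 1.22 0.675 0 -0.67" --pt "-0.9 2.05 -0.09 1.47 0.752 0 -0.747" --pt "-0.9 2.3 -0.22 1.72 0.83 0 -0.824" --pt "-0.9 2.55 -0.36 1.98 0.907 0 -0.9" --pt "-0.9 2.55 -0.36 1.98 0.907 0 -0.9"

```text
time_s: 19.7
ee_pos: [0.6267, -0.2097, 0.3184]
eef_rot: [-3.133, -0.796, 1.314]
force: [0.3, -0.4, -2.6]
grip_width: 0.0218
grip_force: 50.0
```

```bash
python3 - <<'E'
from h import *
np.set_printoptions(precision=3,suppress=True)
o=ctrl.get_obs(); print(o["ee_pos"],o["eef_rot"],o["qpos"],o["time_s"],o["force"],scoop_now(o))
srel([([.672,-.06,.27],99.4,-20),pour(-20,.21)])
E
```

```text
[ 0.627 -0.21   0.318] [-3.133 -0.796  1.314] [-0.64   0.64   0.981  0.747  1.812 -0.311] 19.7 [ 0.303 -0.417 -2.621] (array([ 0.652, -0.108,  0.287]), array([ 75.295, -20.388,   0.093]))
rows>=1.6/2.8 [0.63 1.   1.1 ] [ 0.298 -0.009 -0.296] [ 0.69  -0.163  0.302]
rows>=4.0/2.8 [1.22 0.26 3.85] [ 0.298 -0.009 -0.296] [ 0.684 -0.038  0.227]
```

move_arm --pt "-0.9 0.15 0.25 0.27 0.075 0 -0.074" --pt "-0.9 0.31 0.5 0.55 0.15 0 -0.148" --pt "-0.9 0.47 0.75 0.83 0.225 0 -0.222" --pt "-0.9 0.63 1.0 1.1 0.298 0 -0.296" --pt "-0.9 0.72 0.89 1.5 0.298 0 -0.296" --pt "-0.9 0.82 0.77 1.95 0.298 0 -0.296" --pt "-0.9 0.92 0.64 2.45 0.298 0 -0.296" --pt "-0.9 1.03 0.5 2.95 0.298 0 -0.296" --pt "-0.9 1.12 0.39 3.4 0.298 0 -0.296" --pt "-0.9 1.19 0.3 3.7 0.298 0 -0.296" --pt "-0.9 1.22 0.26 3.85 0.298 0 -0.296" --pt "-0.9 1.22 0.26 3.85 0.298 0 -0.296"

```text
time_s: 20.9
ee_pos: [0.6826, -0.0398, 0.2302]
eef_rot: [-3.141, -0.795, 1.734]
force: [0.8, -0.6, -1.9]
grip_width: 0.0213
grip_force: 50.0
```

```bash
python3 - <<'E'
from h import *
np.set_printoptions(precision=3,suppress=True)
o=ctrl.get_obs(); print(o["ee_pos"],o["eef_rot"],o["qpos"],o["time_s"],o["force"],scoop_now(o))
srel([pour(-10,.2),pour(0,.19),pour(5,.18),pour(15,.165),pour(25,.155),pour(35,.15),pour(45,.15),pour(52,.15)])
p=ctrl.camera("top")[0][120:300,180:420,::-1]; q=ctrl.camera("side")[0][180:330,200:400,::-1]
cv2.imwrite("pics/s7.png",np.hstack([cv2.resize(p,(400,300)),cv2.resize(q,(400,300),interpolation=1)]))
E
```

```text
[ 0.683 -0.04   0.23 ] [-3.141 -0.795  1.734] [-0.349  0.811  0.901  0.697  1.822 -0.472] 20.9 [ 0.798 -0.552 -1.904] (array([0.665, 0.063, 0.199]), array([ 99.157, -20.312,  -0.24 ]))
rows>=0.3/1.2 [ 0.26  0.03 -0.08] [ 0.007 -0.18  -0.001] [ 0.683 -0.033  0.242]
rows>=0.6/2.4 [ 0.59  0.03 -0.13] [ 0.007 -0.355 -0.   ] [ 0.681 -0.024  0.256]
rows>=0.7/2.9 [ 0.69  0.03 -0.06] [ 0.007 -0.442  0.   ] [ 0.68  -0.018  0.257]
rows>=1.0/4.1 [0.98 0.03 0.09] [ 0.006 -0.616  0.001] [ 0.678 -0.003  0.262]
rows>=1.4/5.3 [1.34 0.03 0.25] [ 0.006 -0.791  0.001] [0.675 0.016 0.269]
rows>=1.8/6.4 [1.77 0.03 0.43] [ 0.006 -0.965  0.002] [0.671 0.037 0.278]
rows>=2.3/7.6 [2.24 0.03 0.62] [ 0.006 -1.14   0.002] [0.668 0.06  0.288]
rows>=2.7/8.4 [2.54 0.03 0.81] [ 0.006 -1.262  0.003] [0.665 0.077 0.293]
```

View pics/s7.png

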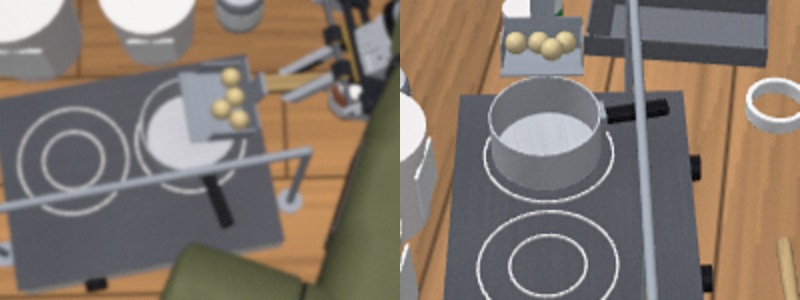

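All four balls are in the scoop with its nose over the pan: (200,110) in the left panel, (540,60) in the right. Pouring.

move_arm --pt "-0.9 0.13 0.02 -0.04 0 -0.09 0" --pt "-0.9 0.26 0.03 -0.08 0 -0.18 0" --pt "-0.9 0.42 0.03 -0.1 0 -0.267 0" --pt "-0.9 0.59 0.03 -0.13 0 -0.355 0" --pt "-0.9 0.69 0.03 -0.06 0 -0.442 0" --pt "-0.9 0.83 0.03 0.01 0 -0.53 0" --pt "-0.9 0.98 0.03 0.09 0 -0.616 0" --pt "-0.9 1.16 0.03 0.17 0 -0.703 0" --pt "-0.9 1.34 0.03 0.25 0 -0.791 0" --pt "-0.9 1.55 0.03 0.34 0 -0.878 0" --pt "-0.9 1.77 0.03 0.43 0 -0.965 0" --pt "-0.9 2.0 0.03 0.52 0 -1.05 0"

```text
time_s: 22.2
ee_pos: [0.6701, 0.047, 0.2855]
eef_rot: [3.138, 0.259, 1.731]
force: [-0.7, -0.6, -2.4]
grip_width: 0.0218
grip_force: 50.0
```

```bash
python3 - <<'E'
from h import *
np.set_printoptions(precision=3,suppress=True)
o=ctrl.get_obs(); print(o["ee_pos"],o["eef_rot"],o["qpos"],o["time_s"],o["force"],scoop_now(o))
srel([pour(45,.15),pour(54,.15)])
E
```

```text
[0.67  0.047 0.286] [3.138 0.259 1.731] [ 0.113  0.547  1.044 -0.258  1.536 -0.041] 22.2 [-0.655 -0.632 -2.38 ] (array([0.666, 0.071, 0.179]), array([98.887, 40.073, -0.684]))
rows>=0.3/0.6 [ 0.24 -0.01 -0.12] [ 0.008 -0.086 -0.003] [0.668 0.06  0.288]
rows>=0.7/1.6 [ 0.64 -0.01 -0.33] [ 0.008 -0.243 -0.003] [0.664 0.082 0.294]
```

move_arm --pt "-0.9 0.24 0 -0.12 0 -0.086 0" --pt "-0.9 0.64 0 -0.33 0 -0.243 0" --pt "-0.9 0.64 0 -0.33 0 -0.243 0" --pt "-0.9 0.64 0 -0.33 0 -0.243 0" --pt "-0.9 0.64 0 -0.33 0 -0.243 0" --pt "-0.9 0.64 0 -0.33 0 -0.243 0"

```text
time_s: 22.8
ee_pos: [0.6644, 0.0805, 0.2928]
eef_rot: [3.139, 0.498, 1.731]
force: [-0.4, -0.1, -2.2]
grip_width: 0.0216
grip_force: 50.0
```

```bash
python3 - <<'E'
from h import *
np.set_printoptions(precision=3,suppress=True)
o=ctrl.get_obs(); print(o["ee_pos"],o["eef_rot"],o["time_s"],o["force"],scoop_now(o))
srel([pour(54,.27,-.02),([.675,-.02,.31],99.4,0),([.60,-.19,.28],50,0),([.568,-.30,.25],2.5,0)])
p=ctrl.camera("top")[0][120:300,180:420,::-1]; q=ctrl.camera("side")[0][180:330,200:400,::-1]
cv2.imwrite("pics/s8.png",np.hstack([cv2.resize(p,(400,300)),cv2.resize(q,(400,300),interpolation=1)]))
E
```

```text
[0.664 0.081 0.293] [3.139 0.498 1.731] 22.8 [-0.37  -0.057 -2.229] (array([0.664, 0.079, 0.184]), array([98.772, 53.757, -0.746]))
rows>=2.4/0.1 [-1.49  0.   -1.94] [ 0.007 -0.004 -0.004] [0.667 0.062 0.414]
rows>=4.1/6.3 [-4.1  -0.08  0.34] [ 0.008  0.938 -0.007] [ 0.691 -0.106  0.376]
rows>=7.2/8.3 [-6.04 -3.44  2.07] [0.033 0.88  0.886] [ 0.545 -0.258  0.346]
rows>=8.6/12.5 [-6.4  -4.86  2.94] [0.055 0.702 1.734] [ 0.481 -0.305  0.316]
```

View pics/s8.png

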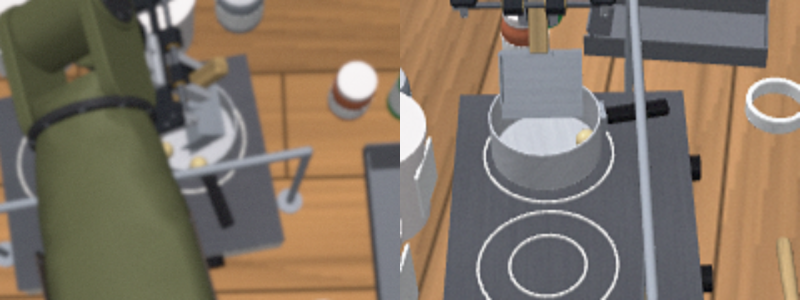

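Two or more balls show in the pan at (165,150) and (198,162) in the left panel. That was my tenth picture, so the rest goes by measurement. Raising the scoop.

move_arm --pt "-0.9 -0.5 0 -0.65 0 0 0" --pt "-0.9 -1.0 0 -1.3 0 0 0" --pt "-0.9 -1.49 0 -1.94 0 0 0" --pt "-0.9 -2.1 -0.02 -1.5 0 0.15 0" --pt "-0.9 -2.8 -0.04 -0.9 0 0.3 0" --pt "-0.9 -3.4 -0.06 -0.4 0 0.45 0" --pt "-0.9 -4.1 -0.08 0.34 0 0.6 0" --pt "-0.9 -4.1 -0.08 0.34 0 0.75 0" --pt "-0.9 -4.1 -0.08 0.34 0 0.9 0" --pt "-0.9 -4.1 -0.08 0.34 0 0.938 0"

```text
time_s: 23.9
ee_pos: [0.6904, -0.1081, 0.3739]
eef_rot: [-3.141, -0.446, 1.729]
force: [0.3, 0.4, -2.6]
grip_width: 0.0216
grip_force: 50.0
```

```bash
cat >> h.py <<'E'
def beige():
    for n in("top","side"):
        p,d=ctrl.camera(n); h=cv2.cvtColor(p,cv2.COLOR_RGB2HSV)
        for q in ctrl.cut_out(n,"wax0"):
            P=cloud(n,q["region"],d)
            if 15<len(P)<400: print(n,round(q["score"],2),len(P),np.median(P,0).round(3),np.median(p[q["region"]],0))
E
python3 - <<'E'
from h import *
np.set_printoptions(precision=3,suppress=True)
o=ctrl.get_obs(); print(o["ee_pos"],o["eef_rot"],o["qpos"],o["time_s"],o["force"],scoop_now(o))
beige()
pan(scene(),np.array([.6555,.103]))
P=scene()
for n,Q in zip("ts",P):
    r=np.hypot(Q[:,0]-.656,Q[:,1]-.1035); B=Q[(r<.063)&(Q[:,2]>.09)&(Q[:,2]<.13)]
    L=B[B[:,2]>.1]
    # cluster
    if len(L):
        im=np.zeros((150,150),np.uint8); ij=((L[:,:2]-[.656,.1035])*1000+75).astype(int); im[ij[:,0],ij[:,1]]=255
        im=cv2.dilate(im,np.ones((3,3))); c=cv2.connectedComponentsWithStats(im); print(n,len(L),c[2][1:,4],c[3][1:].round(0))
srel([([.60,-.19,.28],50,0),([.568,-.30,.25],2.5,0)])
E
```

```text
[ 0.69  -0.108  0.374] [-3.141 -0.446  1.729] [-0.347  0.779  0.517  0.435  2.034 -0.346] 23.9 [ 0.281  0.377 -2.628] (array([ 0.676, -0.022,  0.309]), array([98.905, -0.289, -0.293]))
top 0.67 87 [0.686 0.14  0.108] [181.  165.5 130.5]
top 0.65 78 [0.656 0.153 0.108] [184. 167. 131.]
top 0.54 46 [0.609 0.091 0.11 ] [206.5 189.  150.5]
top 0.42 89 [0.628 0.141 0.108] [183.  171.5 139. ]
top pan [0.656 0.102] 276 handle 242 (array([0.539, 0.06 ]), np.float64(19.684954349284354), np.float64(-0.03289152801733541), np.float64(0.034117915640942985)) 0.1363342009224452
side pan [0.657 0.105] 345 handle 157 (array([0.54 , 0.065]), np.float64(19.31049249937161), np.float64(-0.03441874399092975), np.float64(0.03367900544659063)) 0.13521520990305996
t 323 [338 568   9 549 538] [[ 62.  29.]
 [112.  49.]
 [112.  63.]
 [125.  77.]
 [113. 106.]]
s 53 [  9 243  18   9   9   9   9   9   9  18   9   9   9   9   9] [[ 53.  19.]
 [ 66.  30.]
 [ 50.  28.]
 [ 27.  33.]
 [ 13.  62.]
 [ 12.  70.]
 [ 13.  75.]
 [ 12.  83.]
 [136.  87.]
 [ 15.  92.]
 [ 19. 100.]
 [ 22. 108.]
 [ 25. 112.]
 [ 29. 117.]
 [ 38. 125.]]
rows>=4.3/5.7 [-2.58 -3.38 -0.54] [-0.359  0.004  0.781] [ 0.545 -0.258  0.346]
rows>=5.9/11.3 [-3.49 -4.8  -0.31] [-0.713  0.004  1.531] [ 0.481 -0.305  0.316]
```

All four balls are in the pan and the pan is still centred. Returning the scoop to the mat.

move_arm --pt "-0.9 -0.65 -0.85 -0.14 -0.12 0 0.26" --pt "-0.9 -1.3 -1.7 -0.27 -0.24 0 0.52" --pt "-0.9 -1.9 -2.5 -0.4 -0.36 0 0.781" --pt "-0.9 -2.58 -3.38 -0.54 -0.36 0 0.781" --pt "-0.9 -2.58 -3.38 -0.54 -0.36 0 0.781" --pt "-0.9 -3.0 -4.1 -0.42 -0.53 0 1.15" --pt "-0.9 -3.49 -4.8 -0.31 -0.713 0 1.531" --pt "-0.9 -3.49 -4.8 -0.31 -0.713 0 1.531" --pt "-0.9 -3.49 -4.8 -0.31 -0.713 0 1.531" --pt "-0.9 -3.49 -4.8 -0.31 -0.713 0 1.531" --pt "-0.9 -3.49 -4.8 -0.31 -0.713 0 1.531" --pt "-0.9 -3.49 -4.8 -0.31 -0.713 0 1.531"

```text
time_s: 25.5
ee_pos: [0.4805, -0.3048, 0.3158]
eef_rot: [-3.139, -0.438, 0.04]
force: [-0.4, -0.3, -2.1]
grip_width: 0.0216
grip_force: 50.0
```

```bash
python3 - <<'E'
from h import *
np.set_printoptions(precision=3,suppress=True)
o=ctrl.get_obs(); print(o["ee_pos"],o["eef_rot"],o["time_s"],o["force"],scoop_now(o))
srel([([.568,-.397,.13],2.5,0),([.568,-.397,.02],2.5,0),([.568,-.397,.002],2.5,0)])
E
```

```text
[ 0.481 -0.305  0.316] [-3.139 -0.438  0.04 ] 25.5 [-0.413 -0.349 -2.105] (array([ 0.567, -0.3  ,  0.25 ]), array([ 2.162,  0.151, -0.189]))
rows>=3.1/0.0 [-1.08  1.95  2.14] [ 0.005  0.003 -0.004] [ 0.481 -0.402  0.196]
rows>=5.0/0.0 [-2.01  1.96  4.13] [ 0.005  0.003 -0.004] [ 0.481 -0.402  0.086]
rows>=5.3/0.0 [-2.17  1.96  4.46] [ 0.005  0.003 -0.004] [ 0.481 -0.402  0.068]
```

move_arm --pt "-0.9 -0.5 0.95 1.0 0 0 0" --pt "-0.9 -1.08 1.95 2.14 0 0 0" --pt "-0.9 -1.4 1.96 2.85 0 0 0" --pt "-0.9 -1.75 1.96 3.55 0 0 0" --pt "-0.9 -2.01 1.96 4.13 0 0 0" --pt "-0.9 -2.01 1.96 4.13 0 0 0" --pt "-0.9 -2.1 1.96 4.32 0 0 0" --pt "-0.9 -2.16 1.96 4.44 0 0 0" --pt "-0.9 -2.18 1.96 4.48 0 0 0" --pt "-0.9 -2.18 1.96 4.48 0 0 0"

```text
time_s: 26.5
ee_pos: [0.4818, -0.4032, 0.0677]
eef_rot: [-3.14, -0.439, 0.045]
force: [0.3, -0.4, -0.8]
grip_width: 0.0215
grip_force: 50.0
```

```bash
python3 - <<'E'
from h import *
np.set_printoptions(precision=3,suppress=True)
o=ctrl.get_obs(); print(o["ee_pos"],o["eef_rot"],o["time_s"],o["force"],o["moment"],scoop_now(o))
E
```

```text
[ 0.482 -0.403  0.068] [-3.14  -0.439  0.045] 26.5 [ 0.32  -0.442 -0.835] [ 0.104  0.366 -0.019] (array([ 0.569, -0.398,  0.002]), array([ 2.427,  0.092, -0.238]))
```

move_arm --pt "-0.9 -0.01 0 0.02 0 0 0" --pt "-0.9 -0.01 0 0.02 0 0 0" --pt "-0.3 -0.01 0 0.02 0 0 0" --pt "-0.2 -0.01 0 0.02 0 0 0" --pt "-0.2 -0.01 0 0.02 0 0 0" --pt "-0.2 -0.01 0 0.02 0 0 0" --pt "-0.2 -0.01 0 -0.4 0 0 0" --pt "-0.2 -0.01 0 -1.0 0 0 0" --pt "-0.2 -0.01 0 -1.8 0 0 0" --pt "-0.2 -0.01 0 -2.6 0 0 0" --pt "-0.2 -0.01 0 -3.4 0 0 0" --pt "-0.2 -0.01 0 -3.4 0 0 0"

```text
time_s: 27.7
ee_pos: [0.4084, -0.4082, 0.2246]
eef_rot: [3.138, -0.441, 0.045]
force: [-0.5, -0.7, -0.8]
grip_width: 0.0377
grip_force: 0.0
```

```bash
python3 - <<'E'
from h import *
np.set_printoptions(precision=3,suppress=True)
o=ctrl.get_obs(); print(o["ee_pos"],o["time_s"],o["force"])
P=scene()
for F in C2(P,(.46,.65,-.49,-.32),.022,.045): print("walls",cv2.minAreaRect(F[:,:2].astype(np.float32)),len(F))
for F in C2(P,(.4,.54,-.46,-.34),.065,.095): print("handle",axis(F),F[:,2].mean())
for F in C2(P,(.54,.60,-.43,-.36),.0,.02): print("floor z",np.median(F[:,2]))
beige()
pan(P,np.array([.6555,.103]))
for n,ob,z in[("side","tape",0),("top","jar",0),("side","jar",0),("side","medium_bottle",0),("side","scraper",0),("top","scraper",0)]:
    print(n,ob,[(q["point"],onplane(n,q["point"],z)[:2]) for q in ctrl.tip_of(n,ob)[:1]])
E
```

```text
[ 0.408 -0.408  0.225] 27.7 [-0.479 -0.721 -0.799]
walls ((0.5556051731109619, -0.3987264335155487), (0.0649319589138031, 0.10215102136135101), 3.1720519065856934) 170
walls ((0.5569378137588501, -0.3976617455482483), (0.0641908198595047, 0.11538015305995941), 3.0637500286102295) 161
handle (array([ 0.477, -0.4  ]), np.float64(2.5907182999782954), np.float64(-0.052662759122184426), np.float64(0.05225094508380943)) 0.07988297202376653
handle (array([ 0.479, -0.397]), np.float64(3.1778250665725407), np.float64(-0.05333044365664973), np.float64(0.05051873500021083)) 0.07758315329744507
floor z 0.0053723872247404105
floor z 0.005826338655333382
top 0.65 100 [0.686 0.14  0.107] [177. 165. 132.]
top 0.65 90 [0.629 0.14  0.107] [186.  171.5 136.5]
top 0.62 52 [0.61  0.091 0.109] [202.5 186.  150.5]
top pan [0.656 0.102] 270 handle 241 (array([0.539, 0.06 ]), np.float64(19.542876327710164), np.float64(-0.03317083619056091), np.float64(0.03432631548691801)) 0.1365734081649425
side pan [0.657 0.104] 355 handle 154 (array([0.54 , 0.064]), np.float64(19.5375382792109), np.float64(-0.033151799510332154), np.float64(0.033932051414484715)) 0.1349670700582181
side tape [([388.8, 235.5], array([ 0.361, -0.091]))]
top jar [([389.6, 179.3], array([ 0.741, -0.158]))]
side jar [([262.9, 207.6], array([ 0.736, -0.157]))]
side medium_bottle [([272.0, 186.2], array([ 0.727, -0.256]))]
side scraper [([391.7, 338.3], array([0.339, 0.263]))]
top scraper [([238.7, 339.5], array([0.32 , 0.252]))]
```

Everything is in place and the bystander pixels are unchanged, so I'm handing in.

```bash
python3 -c "
from station import ctrl
print(ctrl.hand_in())"
```

```text
the job is handed in; nothing more can be done
None
```

I handed the job in at about 28 s on the robot clock: the pan is centred on the free ring (about 2 mm by camera), all four wax balls are in it, the scoop lies flat on the mat, and the bystanders I rechecked (tape, jar, bottle, scraper) had not moved. While the pan was being slid, a brief upward pull on its handle measured about 2 N, and I saw no sign that it left the hotplate.

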